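Start and close the screw cap of a grease canister held in the bench vise

TASK

The cap of the grease canister held in the vise has only been set on top of its thread. Without lifting it off, turn it backward (counter-clockwise seen from above) until it drops into the thread starts, then screw it forward (clockwise) until it is fully home, and let go of it. Leave the other canister standing where it is.

Things in the scene. Friction and masses are not known exactly. Their poses are not given: they have to be found in the camera images.
- canister: Bare-metal round canister clamped upright in the dark green vise, immovable. 76 mm across; flat shoulder flange 90 mm across on top. Origin: on its axis in the shoulder plane, about 210 mm above the bench, z up. A threaded neck, hidden by the cap, rises 30 mm from it. Two small dark ribs (8 x 9 x 6 mm high) on the shoulder beside the cap, at both ends of its x axis, mark the two thread starts.
- cap: Loose black screw cap on that canister, 68 mm across, 36 mm high, 70 to 130 g, with a grey finger bar on top. Origin: on its axis in the plane of its bottom rim, z up. The bar runs along its x axis, over its two inner lugs (half a turn makes no difference). At the start the rim is 16 mm above the shoulder and the bar 40 to 65 degrees clockwise (seen from above) of the line of the ribs.
- bar (a point): Middle of the cap's finger bar (58 mm long, 14 mm thick, 24 mm high), 48 mm above the rim. Back in line with the ribs (within 12 degrees; stop at 13 beyond) the cap drops 12 mm by its own weight, or is lowered. Screwed forward it sinks the last 4 mm evenly from 15 to 77 degrees clockwise of the ribs: lower it while turning. At 77 it meets its stop, rim on the shoulder.
- spare: Bystander: a similar canister standing loose on the bench beside the vise, 72 mm across, 160 mm high over its bar, its cap already screwed home. Origin at the centre of its underside.

How it is judged:
On the way:
1. the cap has dropped into the thread starts: its rim is less than 8 mm above the canister's shoulder (z of cap in the frame of canister below 0.008 m and horizontal distance between cap and canister below 0.01 m), for 0.1 s.
At the end, for the whole second after the job is handed in: The cap is screwed home on the canister in the vise: its rim less than 3 mm above the shoulder, the finger bar at least 63 degrees from the line of the ribs, the cap level within about 6 degrees, within 10 mm of the canister's axis and at rest (z of cap in the frame of canister below 0.003 m and horizontal distance between cap and canister below 0.01 m and angle between the x axis of cap and the x axis of canister, either way round above 1.1 rad and angle between cap's own z axis and vertical below 0.1 rad and linear speed of cap below 0.02 m/s); the robot touches nothing.
It fails at once if the cap is lifted off: its rim rises more than 32 mm above the canister's shoulder (16 mm above where it starts) (z of cap in the frame of canister above 0.032 m).
It fails at once if the other canister is pushed more than 40 mm (distance of spare from where it was at the start of the episode above 0.04 m).
It fails at once if the other canister is knocked over (angle between spare's own z axis and vertical above 0.6 rad).
It also fails if it takes over 38 s, if anything falls off the work surface, if the arm or the gripper's body presses on something with over 40 N, if the wrist force passes 120 N, or if a joint passes its speed limit or range.

ROBOT

A 6-joint arm with a two-finger parallel gripper is mounted at the origin on the work surface. World frame = base frame: x ahead of the robot, y to its left, z up, the work surface at z = 0. Lengths are in m, angles in rad, forces in N, time in s.
With the tool pointing down it reaches from about 0.275 to 0.85 m from the base axis. Payload 5.2 kg.
Tool frame: the origin (TCP) lies between the finger pads; the fingertips stand 19 mm ahead of it and the grasp point (between the pads) is the TCP; z points along the fingers, y is the direction in which the jaws open and shut (so a half turn about z gives the same grasp; the last joint's range is limited). The gripper opens to 85 mm and grips with 20 to 120 N. Pads are 22 mm wide; open, the fingers measure 114 mm over their backs; the gripper's body (76 mm by 85 mm) begins 54 mm behind the grasp point. The pads swing forward as they close: fully open they stand 13 mm farther back than shut.
Start: joints at [-1.474, 0.259, 1.535, -0, 1.348, -0.203], TCP at [0.162, -0.525, 0.221] pointing down, gripper open.
Joint ranges: [-3.14, 3.14], [-0.91, 2.08], [0.19, 2.58], [-1.22, 4.36], [0.22, 2.71], [-3.12, 3.12]. Speed limits (rad/s): [2.57, 2.57, 3.14, 3.14, 3.14, 3.14].

INTERFACE

Orientations are given as [roll, pitch, yaw] about the fixed x, y, z axes, in that order (R = Rz(yaw) Ry(pitch) Rx(roll)).
In Python, from workcell import robot gives the robot as it stands.
- The arm moves only by the tool play_rows, never from a script. Its argument "rows" is a list of rows, each a list of 2 entries, a list of its own where there are three numbers: the shift along the tool's x, y, z in mm, then the turn about the tool's z in rad. A call has 1 to 12 rows; each row is the pose to reach, as a shift and turn from the pose commanded when the call began, along the tool's axes at that moment; what a row does not reach only later rows make up. A row lasts 1/12 s, in which the tool goes at most 41.7 mm and 7.16 degrees, less where a joint would pass 70% of its speed; a pose out of reach is approached as far as the arm can. A call with a gripper value outside its range is refused whole. "jaw" is the finger opening in mm, from 0 to 85.4, set as the call begins (left out, the last holds). The fingers move at their own pace and stop on an object; "squeeze" is the grip in N (left out, the last holds). Time passes only in rows, so rows that repeat a pose let the fingers close. It gives the time, the measured TCP pose, the force and the opening at its end, in the units of the state.
- robot.state(): the state, without advancing time (a new reading comes with each control period).
- robot.camera(name): name is "scene" or "top" or "wrist"; returns the picture (400x640x3 uint8, red, green, blue); there is no depth.
- robot.camera_params(name): a dict with "fx", "fy", "cx", "cy" (pixels), "eye" and "rotation" of the camera in the world. Camera axes: x right, y up, looking along -z (the intrinsics and any distortion apply to the point x, -y, -z); pixel columns grow to the right and rows downward; lengths in m; the calibration is good to about 2 mm. The wrist camera is an equidistant fisheye: a pixel r from the principal point sees the ray r / f radians off the axis. A picture is of the moment at which its call begins: read the wrist's pose just before it. camera_params takes no time and is no camera call; for the wrist camera it gives the pose at the moment of the call.
- robot.hand_in(): hands the job in, once; it reports no verdict.
The state is a dict: "clock": time; "qpos": joint angles; "joint_velocities": joint speeds; "joint_efforts": joint torques, N m; "position": TCP position; "tool_rot": TCP orientation; "wrist_force": force on the tool from outside, world axes, zero at the start; "moment": the same for the moment, N m; "finger_gap": opening from 0.0 (shut) to 1.0 (fully open).
Only numpy, scipy, OpenCV 4.12 (cv2) and the standard library are available. Lean on these libraries where they do the work, as an engineer would, in place of code of your own. Each camera call takes 0.05 s, during which the arm holds its last target. There are 200 camera calls.

## Working session

There is one attempt and no reset: what is moved stays moved. The work goes in short steps, Python scripts to look and compute and a tool call to move; the robot and the scene stay as the last step left them, time stands still between calls to the robot, and variables do not carry over. Pictures are saved under pics/ and viewed, about 8 in all and at most 12, crops included, and the job is handed in when it is done.

Besides the shell and the picture viewer there is one more tool, called after ">>>" by a JSON object that holds its "method" and its "body". play_rows: Moves the arm, as the interface text tells. Its arguments: {"type":"object","properties":{"rows":{"type":"array","items":{"type":"array"}},"jaw":{"type":"number"},"squeeze":{"type":"number"}},"required":["rows"]}

```bash
mkdir -p pics
python3 - <<'E'
from workcell import robot
import cv2
s=robot.state();print(s)
for n in("scene","top"):
    cv2.imwrite(f"pics/{n}0.png",robot.camera(n)[:,:,::-1]);print(n,robot.camera_params(n))
E
```

```text
{'clock': 0.0, 'qpos': array([-1.47380146e+00,  2.59341336e-01,  1.53610736e+00,  3.97167533e-06,
        1.34799661e+00, -2.02815798e-01]), 'joint_velocities': array([ 0.00015659,  0.00138183,  0.00093469, -0.0014245 ,  0.00118761,
        0.00068837]), 'joint_efforts': array([ 1.20205605e-03, -4.46021104e+01, -2.90567493e+01, -3.67923340e-04,
        1.18723721e-02,  1.26967944e-05]), 'position': array([ 0.16239709, -0.52489539,  0.21996587]), 'tool_rot': array([-3.13977875e+00, -3.76969265e-04,  2.99809437e-01]), 'wrist_force': array([-1.1162843 , -0.96759828, -0.40572663]), 'moment': array([ 0.04080641,  0.00091242, -0.01679932]), 'finger_gap': 0.9979502690070948}
scene {'fx': 370.30673061525727, 'fy': 370.30673061525727, 'cx': 317.0536968575594, 'cy': 202.27956586362947, 'eye': array([1.14532182, 0.49036218, 0.70622614]), 'rotation': array([ 0.87423934, -0.02056189,  2.21817659])}
top {'fx': 391.6105077320739, 'fy': 391.6105077320739, 'cx': 321.43401980671916, 'cy': 198.82720613925594, 'eye': array([0.56711602, 0.11464992, 0.86904483]), 'rotation': array([ 0.12415189, -0.01223477, -1.58118233])}
```

View pics/top0.png

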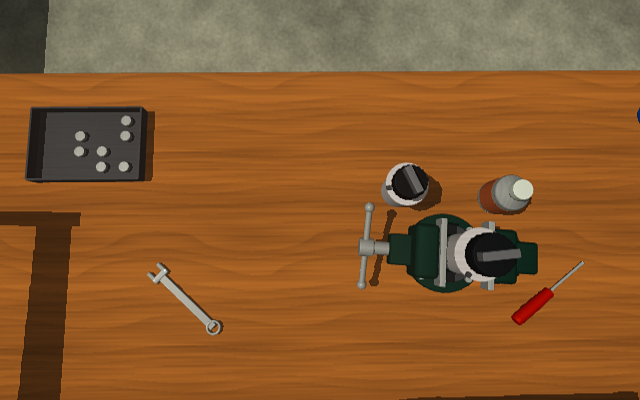

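View pics/scene0.png

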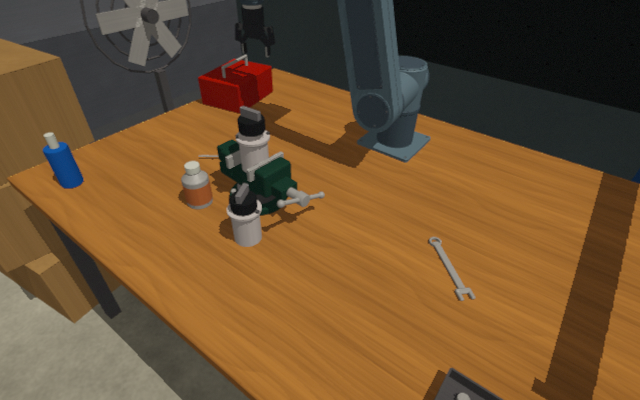

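Top view: the vise canister is at about (490,256) with its bar nearly along the image columns, and the spare is at (408,185). Scene view: the cap is at (250,125). Next I'll zoom in to get the bar and ribs.

```bash
cat > h.py <<'E'
import numpy as np
from scipy.spatial.transform import Rotation as R
def cast(p,uv,z):
    u,v=np.array(uv,float).reshape(-1,2).T
    d=np.stack([(u-p["cx"])/p["fx"],-(v-p["cy"])/p["fy"],-np.ones_like(u)],1)
    d=d@R.from_euler("xyz",p["rotation"]).as_matrix().T
    return p["eye"]+d*((z-p["eye"][2])/d[:,2])[:,None]
def proj(p,X):
    c=(np.array(X)-p["eye"])@R.from_euler("xyz",p["rotation"]).as_matrix()
    return np.stack([p["cx"]+p["fx"]*c[:,0]/-c[:,2],p["cy"]-p["fy"]*c[:,1]/-c[:,2]],1)
E
python3 - <<'E'
import cv2,numpy as np
a=cv2.imread("pics/top0.png")[215:300,430:545];b=cv2.imread("pics/scene0.png")[95:185,205:305]
a=cv2.resize(a,None,fx=5,fy=5,interpolation=cv2.INTER_CUBIC)[:, :575]
cv2.imwrite("pics/topz.png",a)
cv2.imwrite("pics/scenez.png",cv2.resize(b,None,fx=5,fy=5,interpolation=cv2.INTER_CUBIC))
E
```

```text
(no output)
```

View pics/topz.png

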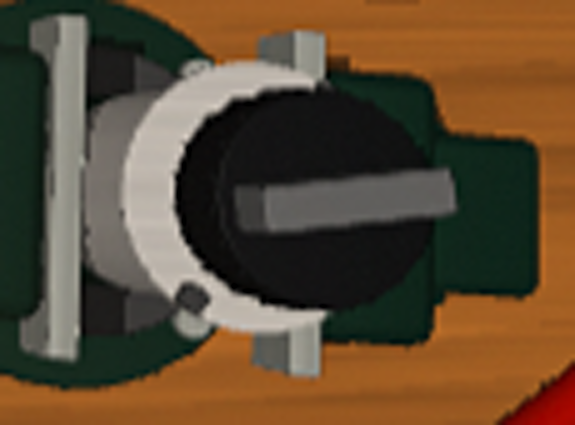

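View pics/scenez.png

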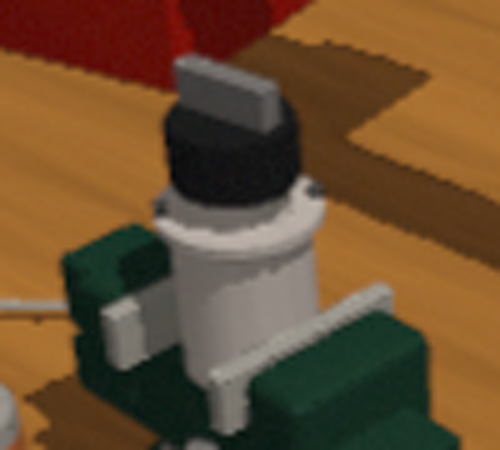

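Top zoom: the bar's top face has corners at about (265,188), (265,232), (457,212) and (450,170), and one rib shows at (192,297). Scene zoom: the ribs are at (160,207) and (315,188).

Run:
```python
from workcell import robot
from h import *
import cv2
t=robot.camera_params("top");s=robot.camera_params("scene")
c=lambda l,ox,oy:[(ox+(x+.5)/5-.5,oy+(y+.5)/5-.5) for x,y in l]
b=cast(t,c([(265,188),(265,232),(457,212),(450,170)],430,215),.286);print("bar",b.round(4),b.mean(0))
e=(b[2]+b[3]-b[0]-b[1])/2;print("len",np.linalg.norm(e),"wid",np.linalg.norm(b[0]-b[1]),"ang",np.degrees(np.arctan2(e[1],e[0])))
bs=cast(s,c([(177,60),(190,55),(278,88),(265,95)],205,95),.286);print("scene bar",bs.round(4),bs.mean(0))
im=cv2.imread("pics/top0.png").astype(int)
m=((im.min(2)>140)).astype(np.uint8);m[:, :450]=0;m[:215]=0;m[295:]=0;m[:,512:]=0
# flange: left outer arc
pts=c([(122,195),(135,130),(165,92),(200,70),(245,61),(130,245),(150,275),(185,308),(225,327),(270,333)],430,215)
f=cast(t,pts,.210)[:,:2]
A=np.c_[2*f,np.ones(len(f))];x=np.linalg.lstsq(A,(f**2).sum(1),rcond=None)[0];print("flange",x[:2],"r",np.sqrt(x[2]+x[:2]@x[:2]))
r=cast(t,c([(192,293)],430,215),.216);rs=cast(s,c([(160,207),(315,188)],205,95),.214)
print("rib top",r,"scene",rs,"mid",rs.mean(0))
C=x[:2];d=r[0,:2]-C;print(np.linalg.norm(d),np.degrees(np.arctan2(d[1],d[0])))
d=rs[1]-rs[0];print("scene rib",np.linalg.norm(d),np.degrees(np.arctan2(d[1],d[0])))
sp=cast(t,[(408,185)],.14);print("spare",sp)
```

```text
bar [[ 0.5579 -0.1314  0.286 ]
 [ 0.545  -0.1306  0.286 ]
 [ 0.5503 -0.1882  0.286 ]
 [ 0.5627 -0.187   0.286 ]] [ 0.553981   -0.15929029  0.286     ]
len 0.05679903718935392 wid 0.01291105365141912 ang -84.97249887213545
scene bar [[ 0.5593 -0.1868  0.286 ]
 [ 0.5512 -0.1859  0.286 ]
 [ 0.5495 -0.1259  0.286 ]
 [ 0.5591 -0.1255  0.286 ]] [ 0.55477081 -0.15604622  0.286     ]
flange [ 0.55424326 -0.15995692] r 0.04507508303227962
rib top [[ 0.52279079 -0.13462418  0.216     ]] scene [[ 0.58530275 -0.1840002   0.214     ]
 [ 0.5196705  -0.13515561  0.214     ]] mid [ 0.55248662 -0.1595779   0.214     ]
0.04038570772051815 141.15101513206486
scene rib 0.08181312107614654 143.34277610785924
spare [[ 0.68288692 -0.05907932  0.14      ]]
```

Axis at (0.554, −0.160), flange radius 45.1 mm against the expected 45. The bar is at −85° and the ribs at 142°, so the bar is 47° clockwise, which fits the 40–65° given. I'll grasp at yaw 95°; then 142° and 65° are all within J6 range with a single grasp.

>>> {"method": "play_rows", "body": {"rows": [[[0,0,-40],0],[[0,0,-80],0],[[10,-5,-115],0],[[40,-20,-130],0],[[75,-36,-130],0],[[110,-53,-130],0],[[145,-70,-130],0],[[180,-87,-130],0],[[215,-104,-130],0],[[250,-121,-130],0],[[285,-138,-130],0],[[320,-155,-130],0]], "jaw": 50}}

```text
clock: 1.1
position: [0.4233, -0.2811, 0.3505]
tool_rot: [-3.141, 0.0, 0.3]
wrist_force: [1.2, 0.0, -0.2]
finger_gap: 0.585
```

>>> {"method": "play_rows", "body": {"rows": [[[30,-15,0],-0.115],[[60,-29,0],-0.23],[[90,-44,0],-0.345],[[115,-56,0],-0.46],[[135,-66,0],-0.575],[[150,-73,0],-0.69],[[158,-77,0],-0.805],[[162,-78,0],-0.92],[[162,-78,0],-1.035],[[162,-78,0],-1.15],[[162,-78,0],-1.265],[[162,-78,0],-1.36]]}}

```text
clock: 2.1
position: [0.554, -0.1603, 0.3502]
tool_rot: [-3.14, -0.001, 1.666]
wrist_force: [0.8, -0.2, 0.8]
finger_gap: 0.585
```

Run:
```python
from workcell import robot
import cv2
s=robot.state();print(s["clock"],s["position"],s["tool_rot"],s["qpos"],s["wrist_force"],s["finger_gap"])
p=robot.camera_params("wrist");print(p)
cv2.imwrite("pics/wrist1.png",robot.camera("wrist")[:,:,::-1])
```

```text
2.1 [ 0.55401408 -0.16033485  0.35017696] [-3.14048754e+00 -6.36106770e-04  1.66576626e+00] [-4.74983253e-01  2.59210688e-01  1.22552782e+00 -6.09862647e-05
  1.65812781e+00 -5.69958814e-01] [ 0.75438173 -0.16448093  0.76027189] 0.5853469588035816
{'fx': 309.70691628693146, 'fy': 309.70691628693146, 'cx': 317.6653274731623, 'cy': 197.45469887331964, 'eye': array([ 0.54683678, -0.08334973,  0.50299238]), 'rotation': array([-0.30743164,  0.00144369,  0.09533099])}
```

View pics/wrist1.png

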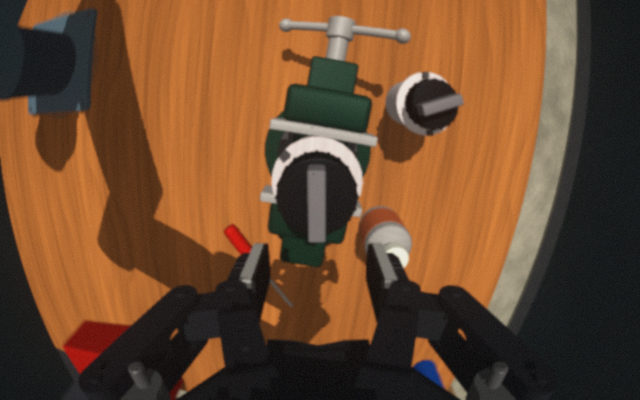

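The wrist view shows the bar as a vertical strip from (316,166) to (316,241), aligned with the tool and midway between the fingers (inner faces at about 265 and 372). I'll check it through the fisheye, then descend.

Run:
```python
from workcell import robot
from h import *
p=robot.camera_params("wrist")
def castw(uv,z):
    q=(np.array(uv,float)-[p["cx"],p["cy"]]);r=np.linalg.norm(q,axis=1);th=r/p["fx"]
    d=np.c_[np.sin(th)*q[:,0]/r,-np.sin(th)*q[:,1]/r,-np.cos(th)]@R.from_euler("xyz",p["rotation"]).as_matrix().T
    return p["eye"]+d*((z-p["eye"][2])/d[:,2])[:,None]
b=castw([(308,166),(325,166),(327,241),(306,241)],.286);print(b.round(4),b.mean(0))
e=b[2]+b[3]-b[0]-b[1];print(np.linalg.norm(e)/2,np.degrees(np.arctan2(e[1],e[0])))
f=castw([(287,155)],.216);print("rib",f,np.degrees(np.arctan2(f[0,1]+.16,f[0,0]-.554)))
```

```text
[[ 0.5438 -0.1292  0.286 ]
 [ 0.5559 -0.128   0.286 ]
 [ 0.5638 -0.1865  0.286 ]
 [ 0.5476 -0.1882  0.286 ]] [ 0.55275221 -0.157991    0.286     ]
0.05900912786766167 -84.34760403146815
rib [[ 0.52227309 -0.13534626  0.216     ]] 142.15061501661293
```

>>> {"method": "play_rows", "body": {"rows": [[[0,0,8],0],[[0,0,16],0],[[0,0,24],0],[[0,0,32],0],[[0,0,40],0],[[0,0,48],0],[[0,0,54],0],[[0,0,59],0],[[0,0,63],0],[[0,0,65],0],[[0,0,65],0],[[0,0,65],0]]}}

```text
clock: 3.15
position: [0.5543, -0.1606, 0.2861]
tool_rot: [3.141, 0.0, 1.66]
wrist_force: [-0.6, -0.5, 1.1]
finger_gap: 0.588
```

>>> {"method": "play_rows", "body": {"rows": [[[0,0,0],0],[[0,0,0],0],[[0,0,0],0],[[0,0,0],0],[[0,0,0],0],[[0,0,0],0],[[0,0,0],0],[[0,0,0],0]], "jaw": 0, "squeeze": 40}}

```text
clock: 3.82
position: [0.5542, -0.1605, 0.2858]
tool_rot: [3.142, 0.0, 1.66]
wrist_force: [0.2, 0.6, 0.2]
finger_gap: -0.001
```

The jaws closed fully, so they hold nothing. I need to look.

Run:
```python
from workcell import robot
import cv2,numpy as np
s=robot.state();print(s["position"],s["finger_gap"],s["wrist_force"])
b=robot.camera("scene")[60:180,190:310,::-1];w=robot.camera("wrist")[120:320,220:420,::-1]
b=cv2.resize(b,(400,400),interpolation=cv2.INTER_CUBIC);w=cv2.resize(w,(400,400),interpolation=cv2.INTER_CUBIC)
cv2.imwrite("pics/s2.png",np.hstack([b,w]))
```

```text
[ 0.55415509 -0.16050569  0.2858225 ] -0.0005238904302553635 [0.20499913 0.63433779 0.15828365]
```

View pics/s2.png

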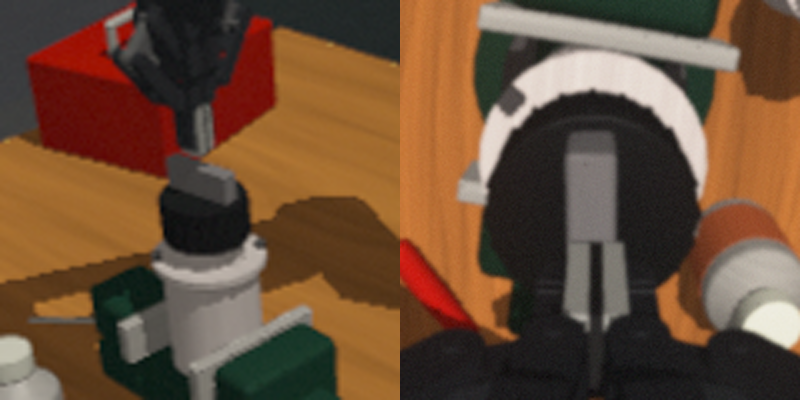

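Run:
```python
from workcell import robot
from h import *
s=robot.camera_params("scene");t=robot.camera_params("top")
for z in(.267,.28,.29,.30,.31): print(z,proj(s,[[.5542,-.1605,z]]).round(1))
c=[(250,105.6)]
for z in(.27,.285,.30,.31): print(z,cast(s,c,z).round(4))
# triangulate bar centre / end edge midpoints
def ray(p,uv): a=cast(p,[uv],0)[0]; d=a-p["eye"]; return p["eye"],d/np.linalg.norm(d)
def tri(a,b):
    (o,d),(q,e)=ray(t,a),ray(s,b); k=np.linalg.lstsq(np.c_[d,-e],q-o,rcond=None)[0]; return o+k[0]*d,q+k[1]*e
T=[(430+x/5-.4,215+y/5-.4) for x,y in[(265,188),(265,232),(457,212),(450,170)]]
S=[(205+x/5-.4,95+y/5-.4) for x,y in[(265,95),(278,88),(190,55),(177,60)]]
for a in T: print([np.round(v,4) for b in S for v in tri(a,b) ][:0], min((np.linalg.norm(np.subtract(*tri(a,b))),tuple(np.mean(tri(a,b),0).round(4)),i) for i,b in enumerate(S)))
print("centre",tri(np.mean(T,0),np.mean(S,0)))
print("rib",tri((430+192/5-.4,215+293/5-.4),(205+315/5-.4,95+188/5-.4)))
```

```text
0.267 [[249.6 115.8]]
0.28 [[249.1 111.1]]
0.29 [[248.7 107.4]]
0.3 [[248.3 103.6]]
0.31 [[247.9  99.8]]
0.27 [[ 0.5161 -0.1967  0.27  ]]
0.285 [[ 0.5378 -0.1731  0.285 ]]
0.3 [[ 0.5594 -0.1495  0.3   ]]
0.31 [[ 0.5738 -0.1337  0.31  ]]
[] (np.float64(0.0037937490806399326), (np.float64(0.5568), np.float64(-0.1305), np.float64(0.2842)), 0)
[] (np.float64(0.0010025815511827863), (np.float64(0.5446), np.float64(-0.1316), np.float64(0.2825)), 1)
[] (np.float64(0.0011431377491734258), (np.float64(0.5499), np.float64(-0.1881), np.float64(0.2851)), 2)
[] (np.float64(0.0020229098596493736), (np.float64(0.5621), np.float64(-0.1851), np.float64(0.2879)), 3)
centre (array([ 0.55395267, -0.15960896,  0.28525057]), array([ 0.55265539, -0.15792841,  0.28449032]))
rib (array([ 0.52279704, -0.13458902,  0.21609211]), array([ 0.52170941, -0.13311713,  0.2156041 ]))
```

```bash
cat >> h.py <<'E'
def castw(p,uv,z):
    q=(np.array(uv,float)-[p["cx"],p["cy"]]);r=np.linalg.norm(q,axis=1);th=r/p["fx"]
    d=np.c_[np.sin(th)*q[:,0]/r,-np.sin(th)*q[:,1]/r,-np.cos(th)]@R.from_euler("xyz",p["rotation"]).as_matrix().T
    return p["eye"]+d*((z-p["eye"][2])/d[:,2])[:,None]
E
python3 - <<'E'
from workcell import robot
from h import *
p=robot.camera_params("wrist");print(p["eye"],p["rotation"]);print(robot.state()["position"])
for z in(.267,.286,.296,.305): print(z,castw(p,[(317,241),(311,187),(311,198)],z).round(4).tolist())
E
```

```text
[ 0.54725126 -0.08343999  0.43858041] [-0.30812013  0.00034202  0.0893145 ]
[ 0.55412546 -0.16050289  0.28577615]
0.267 [[0.5542, -0.1658, 0.267], [0.5477, -0.1319, 0.267], [0.5482, -0.1385, 0.267]]
0.286 [[0.5534, -0.1566, 0.286], [0.5476, -0.1265, 0.286], [0.5481, -0.1324, 0.286]]
0.296 [[0.553, -0.1519, 0.296], [0.5476, -0.1237, 0.296], [0.5481, -0.1292, 0.296]]
0.305 [[0.5526, -0.1475, 0.305], [0.5476, -0.1212, 0.305], [0.548, -0.1263, 0.305]]
```

Both views put the shut fingertips at z≈0.297, about 11 mm above the reported TCP instead of 19 mm below it. The bar top measures 0.285, so the empty close makes sense. I'll trust the images: open, go 24 mm lower watching the force, and close.

>>> {"method": "play_rows", "body": {"rows": [[[0,0,0],0],[[0,0,0],0],[[0,0,0],0],[[0,0,0],0],[[0,0,4],0],[[0,0,8],0],[[0,0,12],0],[[0,0,16],0],[[0,0,20],0],[[0,0,24],0],[[0,0,24],0],[[0,0,24],0]], "jaw": 45}}

```text
clock: 4.92
position: [0.554, -0.1605, 0.2614]
tool_rot: [-3.141, -0.0, 1.66]
wrist_force: [0.1, 0.1, 0.4]
finger_gap: 0.527
```

>>> {"method": "play_rows", "body": {"rows": [[[0,0,0],0],[[0,0,0],0],[[0,0,0],0],[[0,0,0],0],[[0,0,0],0],[[0,0,0],0],[[0,0,0],0]], "jaw": 0, "squeeze": 40}}

```text
clock: 5.5
position: [0.5542, -0.1606, 0.2622]
tool_rot: [3.141, 0.0, 1.66]
wrist_force: [-2.0, -0.5, 2.8]
finger_gap: 0.151
```

Run:
```python
from workcell import robot
import cv2,numpy as np
s=robot.state();print(s["position"],s["tool_rot"],s["finger_gap"],s["wrist_force"],s["moment"])
b=robot.camera("scene")[60:180,190:310,::-1];w=robot.camera("wrist")[120:320,220:420,::-1]
b=cv2.resize(b,(400,400),interpolation=cv2.INTER_CUBIC);w=cv2.resize(w,(400,400),interpolation=cv2.INTER_CUBIC)
cv2.imwrite("pics/s3.png",np.hstack([b,w]))
```

```text
[ 0.55419906 -0.16061788  0.26218394] [3.14116910e+00 3.60837086e-04 1.65974459e+00] 0.15094103777215748 [-2.04799615 -0.46783238  2.82084908] [-0.00406218  0.207158   -0.0150396 ]
```

View pics/s3.png

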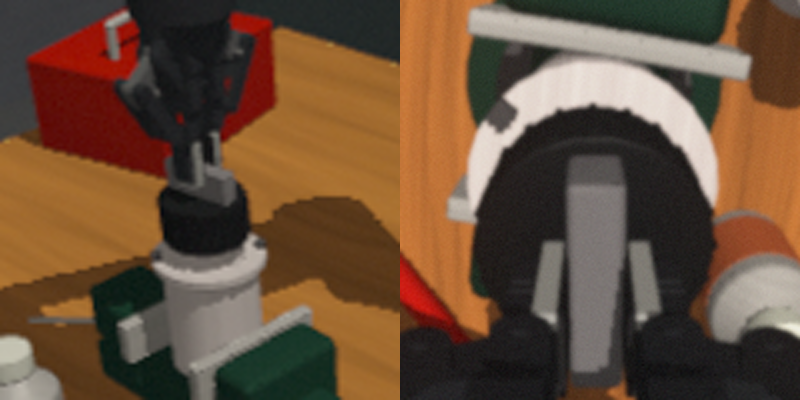

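Gripped: the opening is 0.151, about 13 mm, and the pads straddle the bar. Turning back 47° counter-clockwise (−0.82 rad).

>>> {"method": "play_rows", "body": {"rows": [[[0,0,0],-0.06],[[0,0,0],-0.13],[[0,0,0],-0.2],[[0,0,0],-0.27],[[0,0,0],-0.34],[[0,0,0],-0.41],[[0,0,0],-0.48],[[0,0,0],-0.55],[[0,0,0],-0.62],[[0,0,0],-0.69],[[0,0,0],-0.76],[[0,0,0],-0.82]], "squeeze": 50}}

```text
clock: 6.6
position: [0.5541, -0.1603, 0.2613]
tool_rot: [3.142, -0.001, 2.483]
wrist_force: [0.2, -0.1, -0.8]
finger_gap: 0.146
```

>>> {"method": "play_rows", "body": {"rows": [[[0,0,0],0],[[0,0,2],0],[[0,0,4],0],[[0,0,6],0],[[0,0,6],0]]}}

```text
clock: 7.02
position: [0.5538, -0.1603, 0.255]
tool_rot: [-3.141, -0.001, 2.479]
wrist_force: [-0.2, -0.6, 0.2]
finger_gap: 0.145
```

It moved down 6 mm with no resistance, so the cap is entering the thread starts. Continuing to 12 mm.

>>> {"method": "play_rows", "body": {"rows": [[[0,0,2],0],[[0,0,4],0],[[0,0,6],0],[[0,0,6],0],[[0,0,6],0]]}}

```text
clock: 7.43
position: [0.5542, -0.1605, 0.2502]
tool_rot: [3.141, 0.001, 2.48]
wrist_force: [-1.3, 2.0, 1.8]
finger_gap: 0.15
```

Run:
```python
from workcell import robot
import cv2,numpy as np
s=robot.state();print(s["clock"],s["position"],s["tool_rot"],s["finger_gap"],s["wrist_force"],s["moment"])
b=robot.camera("scene")[60:180,190:310,::-1];w=robot.camera("wrist")[120:320,220:420,::-1]
b=cv2.resize(b,(400,400),interpolation=cv2.INTER_CUBIC);w=cv2.resize(w,(400,400),interpolation=cv2.INTER_CUBIC)
cv2.imwrite("pics/s4.png",np.hstack([b,w]))
```

```text
7.4333 [ 0.55417883 -0.16051652  0.25019608] [3.14148488e+00 5.45678272e-04 2.47974353e+00] 0.15022558902284577 [-1.34632876  2.00233243  1.84599288] [0.12872217 0.17827889 0.02197483]
```

View pics/s4.png

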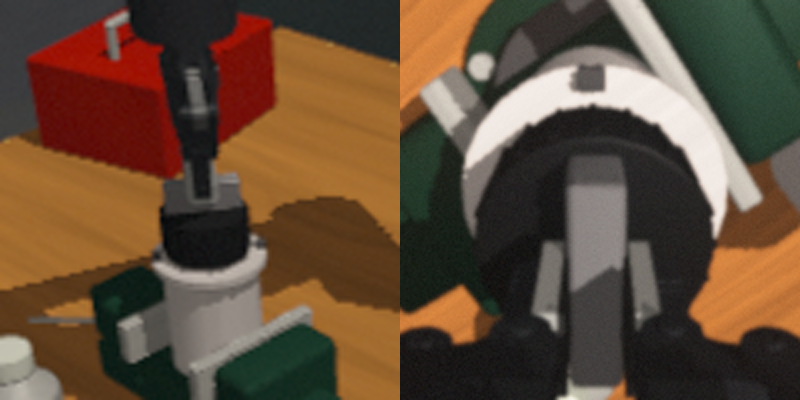

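The cap has dropped: the rim is visibly near the shoulder and the bar lines up with the rib at crop (592,78). Now screwing clockwise while lowering.

>>> {"method": "play_rows", "body": {"rows": [[[0,0,0],0.06],[[0,0,0],0.12],[[0,0,0],0.18],[[0,0,0],0.24],[[0,0,0.2],0.3],[[0,0,0.4],0.36],[[0,0,0.6],0.42],[[0,0,0.8],0.48],[[0,0,1.0],0.54],[[0,0,1.2],0.6],[[0,0,1.4],0.65],[[0,0,1.6],0.7]]}}

```text
clock: 8.53
position: [0.5548, -0.1605, 0.2485]
tool_rot: [3.14, 0.001, 1.777]
wrist_force: [1.1, 0.8, 2.1]
finger_gap: 0.15
```

>>> {"method": "play_rows", "body": {"rows": [[[0,0,0.2],0.06],[[0,0,0.4],0.12],[[0,0,0.7],0.18],[[0,0,0.9],0.24],[[0,0,1.1],0.3],[[0,0,1.3],0.36],[[0,0,1.6],0.42],[[0,0,1.8],0.48],[[0,0,2.0],0.54],[[0,0,2.3],0.6],[[0,0,2.5],0.65],[[0,0,2.5],0.65]]}}

```text
clock: 9.53
position: [0.554, -0.1605, 0.2466]
tool_rot: [3.141, 0.001, 1.129]
wrist_force: [-2.2, -0.3, 5.2]
finger_gap: 0.148
```

Yaw is 64.7°, about 77° past the ribs, with light contact. Release and retreat straight up.

>>> {"method": "play_rows", "body": {"rows": [[[0,0,0],0],[[0,0,0],0],[[0,0,0],0],[[0,0,0],0],[[0,0,0],0],[[0,0,-10],0],[[0,0,-25],0],[[0,0,-45],0],[[0,0,-65],0],[[0,0,-85],0],[[0,0,-100],0],[[0,0,-100],0]], "jaw": 45}}

```text
clock: 10.53
position: [0.5554, -0.1612, 0.3503]
tool_rot: [3.134, 0.0, 1.13]
wrist_force: [0.6, 0.5, 0.3]
finger_gap: 0.529
```

Run:
```python
from workcell import robot
import cv2,numpy as np
s=robot.state();print(s["clock"],s["position"],s["finger_gap"],s["wrist_force"],robot.camera_params("wrist"))
b=robot.camera("scene")[90:190,205:305,::-1];w=robot.camera("wrist")[110:270,220:420,::-1]
b=cv2.resize(b,(400,400),interpolation=cv2.INTER_CUBIC);w=cv2.resize(w,(400,320),interpolation=cv2.INTER_CUBIC)
cv2.imwrite("pics/s5.png",np.hstack([b,np.vstack([w,np.zeros((80,400,3),np.uint8)])]))
```

```text
10.5333 [ 0.55543266 -0.16116833  0.35027382] 0.5294264192339868 [0.63937069 0.49983722 0.29034957] {'fx': 309.70691628693146, 'fy': 309.70691628693146, 'cx': 317.6653274731623, 'cy': 197.45469887331964, 'eye': array([ 0.58755986, -0.09069418,  0.50303781]), 'rotation': array([-0.30853955, -0.00715823, -0.4406834 ])}
```

View pics/s5.png

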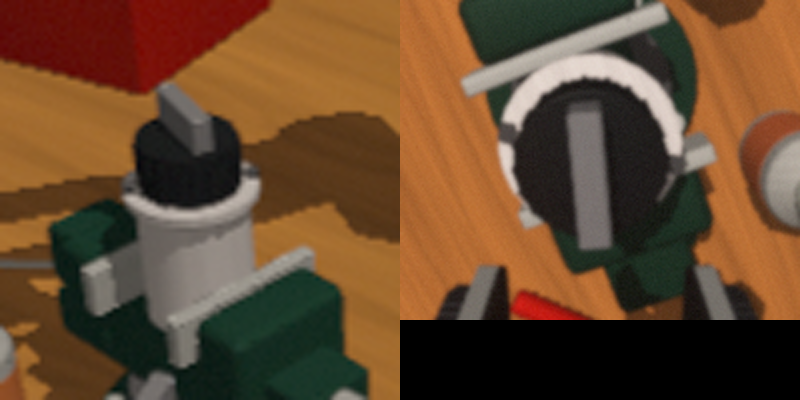

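The cap sits on the shoulder. The bar runs from (583,110) to (595,248) in the wrist crop, with ribs at (507,137) and (677,165). Measuring angle and height.

Run:
```python
from workcell import robot
from h import *
import cv2
p=robot.camera_params("wrist");s=robot.camera_params("scene")
W=lambda l:[(220+(x-400)/2,110+y/2) for x,y in l]
b=castw(p,W([(568,112),(600,110),(611,246),(580,249)]),.270);e=(b[2]+b[3]-b[0]-b[1])/2
r=castw(p,W([(507,137),(677,165)]),.215);d=r[1]-r[0]
A=lambda v:np.degrees(np.arctan2(v[1],v[0]))
print("bar",b.mean(0),np.linalg.norm(e),A(e),"ribs",r.mean(0),np.linalg.norm(d),A(d),"diff",(A(e)-A(d)))
c=np.array([.554,-.160])
print([ (z,(proj(s,[[*c,z]]).round(1)-[205,90])*4) for z in(.270,.274,.286)])
```

```text
bar [ 0.55331781 -0.15826871  0.27      ] 0.05632189227579778 -110.83207085114586 ribs [ 0.55289229 -0.16112563  0.215     ] 0.08254119418768455 -34.97858928707903 diff -75.85348156406683
[(0.27, array([[178.8,  98.8]])), (0.274, array([[178. ,  93.2]])), (0.286, array([[176.4,  75.6]]))]
```

```bash
python3 -c "
from workcell import robot
print(robot.hand_in(), robot.state()['clock'])"
```

```text
the job is handed in; nothing more can be done
the job is handed in; nothing more can be done
```

The cap is screwed home on the vise canister and released, and the job is handed in at about 10.6 s of the 38 s allowed. I turned it back 47° onto the rib line and lowered it 12 mm into the thread starts. I then screwed it forward about 77° while lowering it, and retreated straight up.

**Last checks:**
- **Angle:** the wrist camera puts the bar 76° from the ribs (63° needed), and the commanded turn was 77°.
- **Position:** the bar centre measured about 2 mm from the canister axis.
- **Height:** the scene picture shows the rim on the shoulder and the cap level, judged by eye. The gripper sank 3.6 mm over the last part of the screwing, against 4 mm expected.
- **Release:** the gripper is clear, with under 1 N on the wrist.
- **Spare canister:** the arm never went near it, but I did not measure it again at the end.

**What disagreed:**
- **First grasp:** it closed on nothing. Both views showed the shut fingertips about 11 mm above the reported TCP, where the description puts them 19 mm ahead of it. I went 24 mm lower and the second grasp held.
- **Bar height at the end:** a rough scene reading put the bar top slightly below the expected 0.270 m, within pixel error.

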